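Log the orange-capped bottle at the sample station

ROBOT

A 6-joint arm with a two-finger parallel gripper is mounted at the origin on a cart in front of the work surface, level with it; the furniture and walls round the work are solid. World frame = base frame: x ahead of the robot, y to its left, z up, the work surface at z = 0. Lengths are in m, angles in rad, forces in N, time in s.
With the tool pointing down it reaches from about 0.3 to 0.875 m from the base axis. Payload 6.4 kg.
Tool frame: the origin (TCP) lies midway between the tips of the shut fingers; the grasp point (between the pads) lies 19 mm behind it; z points along the fingers, y is the line along which they close (so a half turn about z gives the same grasp; the last joint's range is limited). The gripper opens to 85 mm and grips with 20 to 120 N. Pads are 22 mm wide; open, the fingers measure 114 mm over their backs; the gripper's body (76 mm by 85 mm) begins 54 mm behind the grasp point. The pads swing forward as they close: fully open they stand 13 mm farther back than shut.
Start: joints at [-1.525, 0.181, 1.607, -0, 1.354, -0.206], TCP at [0.143, -0.557, 0.231] pointing down, gripper open.
Joint ranges: [-2.99, 2.99], [-0.89, 2.07], [0.3, 2.58], [-1.14, 4.28], [0, 2.63], [-3.12, 3.12]. Speed limits (rad/s): [2.57, 2.57, 3.01, 3.14, 3.14, 3.14].

INTERFACE

Orientations are given as a unit quaternion [w, x, y, z].
In Python, from bench import ctrl gives the robot as it stands.
- The arm moves only by the tool drive_tool, never from a script. Its argument "plan" is a list that holds one entry, the list of rows, each a list of 4 numbers: the shift along the tool's x, y, z scaled (see below), then the turn about the tool's z scaled (see below). In form: [[[x, y, z, roll], ...]]. A call has 1 to 12 rows; each row is the pose to reach, as a shift and turn from the pose commanded when the call began, along the tool's axes at that moment, turning the shorter way round; what a row does not reach only later rows make up. The controller multiplies each number of a shift by 400 mm and each number of a turn by 180 degrees. A row lasts 1/12 s, in which the tool goes at most 41.7 mm and 7.16 degrees, less where a joint would pass 70% of its speed; a pose out of reach is approached as far as the arm can. A call with a number of a shift or a turn outside -1 to 1 is refused whole. A call with a gripper value outside its range is refused whole. "jaw" is the closure, from 0 (fully open) to 1 (shut), set as the call begins (left out, the last holds). The fingers move at their own pace and stop on an object; the grip force is fixed at half the most. Time passes only in rows, so rows that repeat a pose let the fingers close. It gives the time, the measured TCP pose, the force, the opening and the grip force at its end, in the units of the state.
- ctrl.get_obs(): the state, without advancing time (a new reading comes with each control period).
- ctrl.camera(name): name is "scene" or "top"; returns (picture, depth): 420x560x3 uint8, red, green, blue; 420x560 float32, m along the optical axis (not along the pixel's ray), 0 where there is no reading.
- ctrl.camera_info(name): a dict with "camera_matrix" (3x3 intrinsics, pixels), "R" (3x3) and "t" (3): a world point X has camera coordinates R X + t. Camera axes: x right, y down, z forward; pixel columns grow to the right and rows downward; lengths in m; the calibration is good to about 2 mm. A picture is of the moment at which its call begins. camera_info takes no time and is no camera call.
- ctrl.hand_in(): hands the job in; it is judged then, once.
The state is a dict: "time_s": time; "q": joint angles; "dq": joint speeds; "joint_efforts": joint torques, N m; "eef_pos": TCP position; "eef_rot": TCP orientation; "wrist_force": force on the tool from outside, world axes, zero at the start; "torque": the same for the moment, N m; "opening": opening from 0.0 (shut) to 1.0 (fully open); "grasp_force": force on a finger pad.
Only numpy, scipy, OpenCV 4.12 (cv2) and the standard library are available. Lean on these libraries where they do the work, as an engineer would, in place of code of your own. Each camera call takes 0.05 s, during which the arm holds its last target. There are 200 camera calls.

TASK

Log the orange-capped bottle at the sample station: with closed fingertips gently press the grey key directly in front of that bottle and let it come back up, then gently press the green key on the grey box to confirm, and withdraw. Press no other key, and leave the bottle, the tub and the tube standing where they are; nothing is to be gripped or lifted.

Things in the scene. Friction and masses are not known exactly. Their poses are not given: they have to be found in the camera images.
- station: fixed white board, 165 (x) x 264 (y) x 12 mm, on four legs, top 84 mm above the bench. Origin: on the bench under its centre. Three places side by side at station y = +85, 0 and -85 mm, each a round dark bay (70 mm across) at station x = +45 mm and a square grey key in front of it, on the robot's side, at station x = -45 mm. Yaw within 0.2 rad of 0
- confirm_box: fixed grey box, 80 (x) x 124 (y) x 22 mm, on four short legs with its top 84 mm above the bench, standing to the right of the board, with a square green key at box y = +32 mm and a square red key at box y = -32 mm. Origin: on the bench under the centre of the box
- orange_bottle: small clear laboratory bottle with an orange screw cap, 46 mm across, 97 mm high, loose, standing on one of the three bays. Origin: centre of its underside. Which of the three bays it stands on varies
- white_tub: white plastic tub with a white lid, 62 mm across, 88 mm high, loose, standing on another bay. Origin: centre of its underside. Which of the three bays it stands on varies
- blue_tube: slender translucent tube with a dark blue cap, 35 mm across, 111 mm high, loose, standing on another bay; tips easily. Origin: centre of its underside. Which of the three bays it stands on varies
- key_left_top (a point): centre of the top face of the grey key at station y = +85 mm (30 x 30 mm cap, top 108 mm above the bench, standing 18 mm proud of its black bezel when released); its bay's centre lies 90 mm behind it along the board's +x. Axes as the board
- key_left (a joint): travel of that grey key straight down, m: 0 released, 0.008 fully down. Spring: about 1 N to start, 6 N fully down; it comes back up by itself
- key_middle_top (a point): centre of the top face of the grey key at station y = 0 mm (30 x 30 mm cap, top 108 mm above the bench, standing 18 mm proud of its black bezel when released); its bay's centre lies 90 mm behind it along the board's +x. Axes as the board
- key_middle (a joint): travel of that grey key straight down, m: 0 released, 0.008 fully down. Spring: about 1 N to start, 6 N fully down; it comes back up by itself
- key_right_top (a point): centre of the top face of the grey key at station y = -85 mm (30 x 30 mm cap, top 108 mm above the bench, standing 18 mm proud of its black bezel when released); its bay's centre lies 90 mm behind it along the board's +x. Axes as the board
- key_right (a joint): travel of that grey key straight down, m: 0 released, 0.008 fully down. Spring: about 1 N to start, 6 N fully down; it comes back up by itself
- green_key_top (a point): centre of the top face of the green key at box y = +32 mm (30 x 30 mm cap, top 108 mm above the bench, standing 18 mm proud of its black bezel when released). Axes as the box
- green_key (a joint): travel of the green key straight down, m: 0 released, 0.008 fully down. Spring: about 1 N to start, 6 N fully down; it comes back up by itself
- red_key_top (a point): centre of the top face of the red key at box y = -32 mm (30 x 30 mm cap, top 108 mm above the bench, standing 18 mm proud of its black bezel when released). Axes as the box
- red_key (a joint): travel of the red key straight down, m: 0 released, 0.008 fully down. Spring: about 1 N to start, 6 N fully down; it comes back up by itself
Things that resemble listed ones, but are neither listed nor needed, are in the scene too. Leave any pink look-alike of the orange_bottle alone.

How it is judged:
By the outcome, as a careful person would: the job done as asked, in the order asked, and still so for the second after the job is handed in, with the robot touching nothing.
It also fails if it takes over 35 s, if anything falls off the work surface, if the arm or the gripper's body presses on something with over 40 N, if the wrist force passes 120 N, or if a joint passes its speed limit or range.

## Working session

There is one attempt and no reset: what is moved stays moved. The work goes in short steps, Python scripts to look and compute and a tool call to move; the robot and the scene stay as the last step left them, time stands still between calls to the robot, and variables do not carry over. Pictures are saved under pics/ and viewed, at most 10 in all, crops included, and the job is handed in when it is done.

Besides the shell and the picture viewer there is one more tool, called after "Call:" by a JSON object that holds its "fn" and its "kwargs", one argument or row to a line. drive_tool: Moves the arm, as the interface text tells. Its arguments: {"type":"object","properties":{"plan":{"type":"array"},"jaw":{"type":"number"}},"required":["plan"]}

```bash
mkdir -p pics
python3 - <<'E'
from bench import ctrl
import cv2,numpy as np
for n in("scene","top"):
    p,d=ctrl.camera(n); cv2.imwrite(f"pics/{n}0.png",p[:,:,::-1]); np.savez(f"{n}0.npz",p=p,d=d,**ctrl.camera_info(n))
    i=ctrl.camera_info(n); print(n,np.round(-i["R"].T@i["t"],3),i["camera_matrix"][0,0])
o=ctrl.get_obs();print(o["time_s"],o["eef_pos"],o["eef_rot"],o["opening"],o["wrist_force"])
E
```

```text
scene [-0.157  0.621  0.792] 529.1878412604627
top [ 0.289 -0.119  1.261] 506.79454475570355
0.1 [ 0.14325305 -0.5563739   0.23048586] [-7.73505582e-04  9.92086436e-01  1.25554380e-01  5.93906911e-05] 1.001829575980234 [0.4473934  0.07375986 0.41008002]
```

View pics/scene0.png

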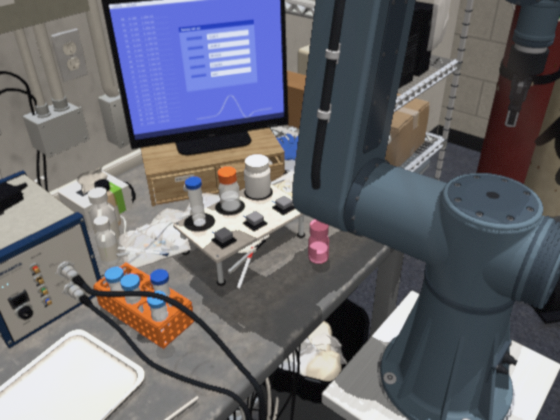

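View pics/top0.png

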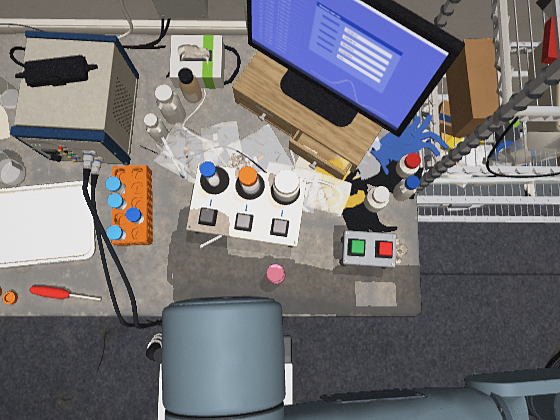

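The orange bottle stands on the middle bay (top view, cap at 247,176), and its key is at (244,222). The green key is at (358,246), and the pink look-alike is in front of the board at (276,273). Next I'll measure the keys.

```bash
cat > h.py <<'E'
import numpy as np,cv2
def load(n):
    f=np.load(n+"0.npz"); return f["p"],f["d"],f["camera_matrix"],f["R"],f["t"]
def xyz(d,K,R,t):
    v,u=np.indices(d.shape); c=np.stack([(u-K[0,2])/K[0,0]*d,(v-K[1,2])/K[1,1]*d,d],-1)
    return (c-t)@R
def ray(u,v,z,K,R,t):
    w=R.T@np.array([(u-K[0,2])/K[0,0],(v-K[1,2])/K[1,1],1]); o=-R.T@t
    return o+w*(z-o[2])/w[2]
E
python3 - <<'E'
from h import *
p,d,K,R,t=load("top"); X=xyz(d,K,R,t)
m=((X[...,2]>.1)&(X[...,2]<.116)&(d>0)).astype(np.uint8); m[:195]=0;m[290:]=0;m[:,:180]=0;m[:,410:]=0
def blobs(m,X,K,R,t,p):
    n,l,s,c=cv2.connectedComponentsWithStats(m)
    for i in range(1,n):
        if s[i,4]>20:
            q=X[l==i]; (cx,cy),wh,a=cv2.minAreaRect(np.argwhere(l==i)[:,::-1].astype(np.float32))
            print(s[i],c[i].round(1),"med",np.median(q,0).round(4),"ray",ray(cx,cy,.108,K,R,t).round(4),np.array(wh).round(1),round(a,1),p[l==i].mean(0).round())
blobs(m,X,K,R,t,p)
# orange & green colour
h=cv2.cvtColor(p,cv2.COLOR_RGB2HSV)
g=cv2.inRange(h,(50,100,60),(80,255,255));g[:,:300]=0;g[:220]=0
print("green");blobs((g>0).astype(np.uint8),X,K,R,t,p)
o=cv2.inRange(h,(5,150,120),(18,255,255));o[:,:180]=0;o[:150]=0;o[250:]=0
print("orange");blobs((o>0).astype(np.uint8),X,K,R,t,p)
print("scene view")
p,d,K,R,t=load("scene"); X=xyz(d,K,R,t)
m=((X[...,2]>.1)&(X[...,2]<.116)&(d>0)&(X[...,0]>.35)&(X[...,0]<.62)&(X[...,1]>-.35)&(X[...,1]<.2)).astype(np.uint8)
blobs(m,X,K,R,t,p)
cv2.imwrite("pics/c.png",cv2.resize(load("top")[0][150:290,180:410,::-1],None,fx=3,fy=3,interpolation=cv2.INTER_CUBIC))
E
```

```text
[277 195  20   6  27] [286.3 198.4] med [ 0.5299 -0.1404  0.1111] ray [ 0.5325 -0.1419  0.108 ] [ 4.6 19. ] 87.0 [124. 118. 111.]
[373 195  17   7  90] [380.9 197.5] med [ 0.5358 -0.3618  0.1047] ray [ 0.5332 -0.3618  0.108 ] [ 6. 16.] 90.0 [215. 212. 208.]
[200 208  15  15 174] [206.7 215. ] med [0.4908 0.0419 0.1091] ray [0.491  0.0422 0.108 ] [13.3 13. ] 9.5 [114. 109. 109.]
[236 214  15  14 172] [243.  220.6] med [ 0.478  -0.0415  0.1086] ray [ 0.4786 -0.0417  0.108 ] [13.2 13.2] 9.5 [166. 160. 160.]
[273 219  14  15 168] [279.4 225.9] med [ 0.4659 -0.1245  0.1088] ray [ 0.4662 -0.1253  0.108 ] [12.9 13.2] 8.1 [170. 164. 164.]
[351 240  14  14 172] [357.1 246.1] med [ 0.4205 -0.3032  0.1086] ray [ 0.4194 -0.3045  0.108 ] [13. 13.] 0.0 [ 73. 175.  97.]
[378 242  14  13 171] [384.9 248.1] med [ 0.4161 -0.3673  0.1085] ray [ 0.4162 -0.3664  0.108 ] [12. 13.] 90.0 [222.  58.  52.]
green
[351 240  14  14 173] [357.3 246.4] med [ 0.4201 -0.3037  0.1086] ray [ 0.4194 -0.3045  0.108 ] [13. 13.] 0.0 [ 74. 175.  97.]
orange
[239 166  18  20 272] [247.5 175.8] med [ 0.5652 -0.0555  0.1815] 
[... 261 characters left out ...]
0.1083] ray [ 0.5557 -0.0473  0.108 ] [10.  20.1] 84.3 [152. 150. 148.]
[275 196  18  12 130] [283.3 201.4] med [ 0.4629 -0.1241  0.1054] ray [ 0.4601 -0.1209  0.108 ] [10.3 15.2] 63.4 [134. 132. 134.]
[191 211  14  10  83] [198.1 216.1] med [0.5677 0.0374 0.1077] ray [0.5695 0.0357 0.108 ] [ 8.1 13.2] 81.3 [165. 162. 159.]
[246 211  18  13 144] [254.5 216.8] med [ 0.475  -0.0412  0.1054] ray [ 0.472  -0.0386  0.108 ] [11.2 15.7] 63.4 [139. 137. 139.]
[214 227  19  15 160] [223.  233.7] med [0.4865 0.0429 0.1054] ray [0.4838 0.046  0.108 ] [11.6 17. ] 63.4 [95. 94. 95.]
[159 269  10  10  32] [164.  271.9] med [0.4907 0.1974 0.1086] ray [0.4886 0.1976 0.108 ] [12.7  4. ] 41.6 [ 65. 103. 184.]
```

View pics/c.png

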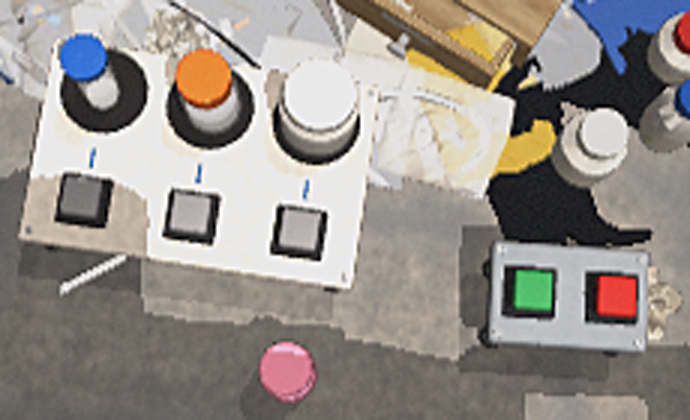

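Call:
{"fn": "drive_tool", "kwargs": {
  "plan": [
    [[0.57,-0.52,0,0],[0.57,-0.52,0,0],[0.57,-0.52,0,0],[0.57,-0.52,0,0],[0.57,-0.52,0,0],[0.57,-0.52,0,0],[0.57,-0.52,0,0],[0.57,-0.52,0,0],[0.57,-0.52,0,0],[0.57,-0.52,0,0]]
  ],
  "jaw": 1
}}

```text
time_s: 0.93
eef_pos: [0.3126, -0.298, 0.2312]
eef_rot: [0.0, 0.992, 0.127, -0.0]
wrist_force: [-0.1, 0.1, 0.5]
opening: 0.001
grasp_force: 0.0
```

Call:
{"fn": "drive_tool", "kwargs": {
  "plan": [
    [[0.562,-0.516,0,0],[0.562,-0.516,0,0],[0.562,-0.516,0,0],[0.562,-0.516,0,0],[0.562,-0.516,0,0],[0.562,-0.516,0,0],[0.562,-0.516,0,0],[0.562,-0.516,0,0],[0.562,-0.516,0,0],[0.562,-0.516,0.2,0],[0.562,-0.516,0.24,0],[0.562,-0.516,0.24,0]]
  ]
}}

```text
time_s: 1.93
eef_pos: [0.4748, -0.0437, 0.1298]
eef_rot: [-0.001, 0.992, 0.125, -0.004]
wrist_force: [-0.6, 0.3, -1.5]
opening: 0.0
grasp_force: 0.0
```

Run:
```python
from bench import ctrl
import cv2,numpy as np
p,d=ctrl.camera("scene"); q,_=ctrl.camera("top")
a=cv2.resize(p[140:260,160:320,::-1],(640,480))[:, :400]; b=cv2.resize(q[150:290,180:340,::-1],(549,480))[:,:400]
cv2.imwrite("pics/d.png",np.hstack([a,b]))
o=ctrl.get_obs();print(o["time_s"],o["eef_pos"],o["eef_rot"],o["wrist_force"])
```

```text
2.0333 [ 0.47558548 -0.04389487  0.13182149] [-0.00139954  0.99222047  0.12443546 -0.00352169] [-0.59099272 -0.28329478  0.85278215]
```

View pics/d.png

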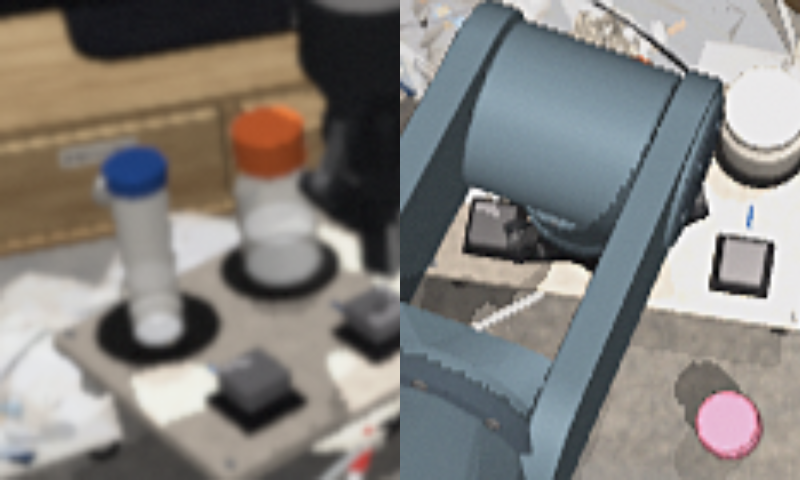

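The left half shows the shut fingertips over the middle key, clear of the orange bottle, which is still upright. I'll descend slowly.

Call:
{"fn": "drive_tool", "kwargs": {
  "plan": [
    [[0.007,-0.004,0,0],[0.007,-0.004,0.01,0],[0.007,-0.004,0.02,0],[0.007,-0.004,0.03,0],[0.007,-0.004,0.04,0],[0.007,-0.004,0.045,0],[0.007,-0.004,0.045,0],[0.007,-0.004,0.045,0]]
  ]
}}

```text
time_s: 2.7
eef_pos: [0.4808, -0.0404, 0.1172]
eef_rot: [-0.0, 0.992, 0.126, -0.0]
wrist_force: [0.1, -0.6, 0.8]
opening: 0.004
grasp_force: 0.0
```

Call:
{"fn": "drive_tool", "kwargs": {
  "plan": [
    [[-0.006,0,0.005,0],[-0.006,0,0.01,0],[-0.006,0,0.015,0],[-0.006,0,0.02,0],[-0.006,0,0.025,0],[-0.006,0,0.03,0],[-0.006,0,0.034,0],[-0.006,0,0.038,0],[-0.006,0,0.038,0],[-0.006,0,0.038,0]]
  ]
}}

```text
time_s: 3.53
eef_pos: [0.4785, -0.0411, 0.1022]
eef_rot: [-0.0, 0.992, 0.126, -0.0]
wrist_force: [-2.0, -0.5, 3.6]
opening: -0.005
grasp_force: 2.2
```

Call:
{"fn": "drive_tool", "kwargs": {
  "plan": [
    [[0,0,0.003,0],[0,0,0.006,0],[0,0,0.006,0],[0,0,0.006,0]]
  ]
}}

```text
time_s: 3.87
eef_pos: [0.4786, -0.0411, 0.1]
eef_rot: [0.0, 0.992, 0.126, 0.0]
wrist_force: [-3.6, 0.3, 7.5]
opening: 0.0
grasp_force: 3.5
```

7.5 N at z = 0.100 means the key is fully down, so I'll release it and rise.

Call:
{"fn": "drive_tool", "kwargs": {
  "plan": [
    [[0,0,-0.01,0],[0,0,-0.02,0],[0,0,-0.03,0],[0,0,-0.06,0],[0,0,-0.1,0],[0,0,-0.18,0],[0,0,-0.26,0],[0,0,-0.3,0],[0,0,-0.3,0],[0,0,-0.3,0]]
  ]
}}

```text
time_s: 4.7
eef_pos: [0.4791, -0.0412, 0.2205]
eef_rot: [0.001, 0.992, 0.126, 0.001]
wrist_force: [-0.0, -0.4, -0.7]
opening: 0.002
grasp_force: 0.0
```

Call:
{"fn": "drive_tool", "kwargs": {
  "plan": [
    [[-0.305,0.598,0,0],[-0.305,0.598,0,0],[-0.305,0.598,0,0],[-0.305,0.598,0,0],[-0.305,0.598,0,0],[-0.305,0.598,0,0],[-0.305,0.598,0,0],[-0.305,0.598,0,0],[-0.305,0.598,0.08,0],[-0.305,0.598,0.15,0],[-0.305,0.598,0.2,0],[-0.305,0.598,0.2,0]]
  ]
}}

```text
time_s: 5.7
eef_pos: [0.417, -0.2989, 0.1336]
eef_rot: [-0.005, 0.992, 0.126, -0.003]
wrist_force: [-0.1, 0.2, -0.0]
opening: 0.001
grasp_force: 0.0
```

Call:
{"fn": "drive_tool", "kwargs": {
  "plan": [
    [[0,0,0.01,0],[0,0,0.02,0],[0,0,0.03,0],[0,0,0.04,0],[0,0,0.05,0],[0,0,0.05,0],[0,0,0.05,0]]
  ]
}}

```text
time_s: 6.28
eef_pos: [0.42, -0.3031, 0.1198]
eef_rot: [-0.0, 0.992, 0.126, 0.0]
wrist_force: [0.9, -0.1, -0.7]
opening: -0.002
grasp_force: 0.0
```

Centred on the green key within 1 mm. Pressing now.

Call:
{"fn": "drive_tool", "kwargs": {
  "plan": [
    [[0,0,0.008,0],[0,0,0.016,0],[0,0,0.022,0],[0,0,0.027,0],[0,0,0.032,0],[0,0,0.037,0],[0,0,0.042,0],[0,0,0.047,0],[0,0,0.051,0],[0,0,0.051,0],[0,0,0.051,0]]
  ]
}}

```text
time_s: 7.2
eef_pos: [0.4199, -0.3031, 0.1]
eef_rot: [-0.0, 0.992, 0.126, -0.0]
wrist_force: [-3.7, 3.6, 10.0]
opening: -0.001
grasp_force: 4.7
```

Call:
{"fn": "drive_tool", "kwargs": {
  "plan": [
    [[0,0,-0.01,0],[0,0,-0.02,0],[0,0,-0.03,0],[0,0,-0.06,0],[0,0,-0.1,0],[0,0,-0.18,0],[0,0,-0.26,0],[0,0,-0.35,0],[0,0,-0.35,0],[0,0,-0.35,0]]
  ]
}}

```text
time_s: 8.03
eef_pos: [0.4212, -0.3045, 0.2427]
eef_rot: [0.003, 0.992, 0.126, 0.002]
wrist_force: [-0.6, 0.4, -1.2]
opening: -0.001
grasp_force: 0.0
```

Call:
{"fn": "drive_tool", "kwargs": {
  "plan": [
    [[-0.4,0.35,0,0],[-0.4,0.35,0,0],[-0.4,0.35,0,0],[-0.4,0.35,0,0],[-0.4,0.35,0,0],[-0.4,0.35,0,0],[-0.4,0.35,0,0],[-0.4,0.35,0,0],[-0.4,0.35,0,0],[-0.4,0.35,0,0]]
  ]
}}

```text
time_s: 8.87
eef_pos: [0.3009, -0.4771, 0.239]
eef_rot: [-0.0, 0.992, 0.127, 0.0]
wrist_force: [-0.8, -0.5, 0.8]
opening: -0.003
grasp_force: 0.0
```

Run:
```python
from bench import ctrl
import cv2,numpy as np
from h import *
q,d=ctrl.camera("top"); i=ctrl.camera_info("top")
X=xyz(d,i["camera_matrix"],i["R"],i["t"])
for u,v in((207,215),(243,221),(279,226),(357,246),(385,248)): print(np.median(X[v-2:v+3,u-2:u+3,2]).round(4))
cv2.imwrite("pics/e.png",cv2.resize(q[150:290,180:410,::-1],None,fx=3,fy=3))
print(ctrl.get_obs()["time_s"],ctrl.get_obs()["wrist_force"])
```

```text
0.1099
0.1099
0.1093
0.11
0.1101
8.9167 [-0.62560525  0.12552319 -0.16641856]
```

View pics/e.png

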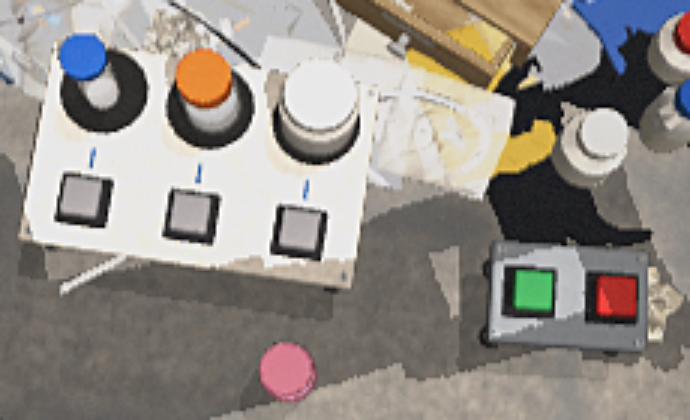

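All five keys are back up, and the tube, bottle and tub stand where they were (crop positions 85,57, 203,77 and 318,95). The arm is clear.

```bash
python3 -c "
from bench import ctrl
print(ctrl.hand_in())"
```

```text
the job is handed in; nothing more can be done
None
```

I pressed the middle grey key in front of the orange-capped bottle, then the green key; both came back up, the bottle, tub and tube stayed put, and I withdrew and handed the job in at about 9 s.

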